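Offer a rim lock's cover up to the open lock in the vise

TASK

I have a rim lock open in the vise with its spring still to tuck in, so fetch its cover and hold it ready for me: raise the stiff lid of the parts case until it stands about upright, not leaning back on the carton behind it, take out the lock cover and carry it over the things on the bench without disturbing any of them. Finish holding the cover still and level just above the open lock, about 10 mm clear of the posts, centred and squared up with its bolt slot at the latch-bolt end. It must not touch the lock or the vise, and you do not put it down or let go: the job ends with you holding it there and the lid still upright.

Things in the scene. Friction and masses are not known exactly. Their poses are not given: they have to be found in the camera images.
- case_lid (a joint): Opening angle of the parts case's lid about its far edge, rad: 0 shut, 1.57 upright, stop at 2.2. The hinge is stiff: the lid stays at whatever angle it is left; about 2 to 4 N at the tab moves it. It starts ajar, at 0.08 to 0.4.
- lid_tab (a point): Where to take the yellow lift tab amid the lid's near edge. Tab 30 mm wide (lid's y), 10 mm thick, 38 mm out from the edge; this point is at mid thickness, 26 mm out from the edge, 206 mm from the hinge line, 10 mm above the lid's underside. Axes turn with the lid: x to the hinge, y along it. It swings up and over to +x; pinched across its 30 mm it can pivot between the fingers.
- lid_hinge (a point): Middle of the lid's hinge line, on the case's far (+x) top edge, 45 mm above the bench; y along the hinge. The lid is a hollow black tray 180 x 260 mm, 24 mm deep; its underside lies on the hinge line.
- cover_center (a point): Lock cover: brass-coloured hollow box, open below, 60 (its x, grasp across this) x 92 (its y) x 26 mm high, 0.17 to 0.34 kg. Lies open side down, long side along the hinge, on the foam in the left or right half of the case. This point: its centre, 13 mm above its lower rim; z up. A black thumb-turn (28 mm across, 14 mm high) stands on top 20 mm towards -y; the bolt slot is in the +y end.
- cover_bolt_end (a point): Middle of the cover's end with the bolt slot, 46 mm from its centre along its +y, at half height.
- lock_top (a point): Centre of the open grey lock, level with the tops of its four posts, its highest parts, 158 mm above the bench. The lock is 60 (x) x 92 mm (y), its rim 8 mm below this point; its brass latch bolt sticks out of the +y end. The cover belongs over it with the same x, y, z directions as this point; its lower rim is to be held about 10 mm above this point.
- vise: Fixed blue bench vise with the lock in its jaws; origin on the bench, 158 mm below lock_top. Jaws 104 mm wide (y), reaching 68 mm to either side of the lock's centre in x, tops 15 mm below lock_top. About 260 mm long in x, 170 mm wide at its round foot; handle at -x, lower than 0.12 m.
- strike: The lock's strike, brass-coloured, 60 x 28 x 25 mm, in the other half of the case; stays there. Origin at its underside.
- carton: Upright orange and green lock carton 80 x 52 x 150 mm between the case and the vise; leave alone. Origin at its underside.
- oil_can: Red spray can, 50 mm across, 160 mm high, between the case and the vise; leave alone. Origin at its underside.
- grease_jar: Yellow jar, 68 mm across, 70 mm high, between the case and the vise or beyond them; leave alone. Origin at its underside.
- back_carton: Orange carton 60 x 170 x 140 mm high standing behind the case; the lid would touch it from about 2 rad on; leave alone. Origin at its underside.
- padlock: Brass padlock 26 x 52 x 75 mm high standing at the +y side of the bench; leave alone. Origin at its underside.
- screwdriver: Red-handled screwdriver, about 200 mm long, lying at the -y side of the bench; leave alone. Origin at its underside.
- case: The open black parts case under the lid: 180 (x) x 260 (y) x 45 mm high, walls 4 mm, grey foam floor 14 mm above the bench. Origin at its underside's centre, 90 mm before the hinge. Heavy: it does not move.

How it is judged:
On the way, in this order (a step that is already met when the one before it is completed fails the run):
1. the lid of the parts case stands about upright (75 to 103 degrees) (value of joint case_lid between 1.31 and 1.79 rad), for 0.3 s.
2. the cover is lifted out of the case, clear above its rim (height (world z) of cover_center above 0.09 m), for 0.1 s.
At the end, for the whole second after the job is handed in: Lid at 1.31 to 1.79 rad; cover held still by the fingers, level within 0.09 rad, rim 4 to 18 mm above the lock's posts, centre within 7 mm of the lock's, sides within 0.10 rad of the lock's, bolt slot at the latch-bolt end, touching neither lock nor vise (all of step 1 and horizontal distance between cover_center and lock_top below 0.007 m and z of cover_center in the frame of lock_top between 0.017 and 0.031 m and angle between the y axis of cover_center and the y axis of lock_top, either way round below 0.1 rad and y of cover_bolt_end in the frame of lock_top above 0.03 m and angle between cover_center's own z axis and vertical below 0.09 rad and contact force between cover and the fingers above 2 N and contact force between cover and vise below 0.05 N and linear speed of cover below 0.015 m/s); the arm keeps its last pose, push and grip.
It fails at once if the cover touches the lock or the vise (contact force between cover and vise above 0.5 N).
It fails at once if the carton, oil can or grease jar on the way is disturbed (moved more than 30 mm) (distance of any of carton, oil_can, grease_jar from where it was at the start of the episode above 0.03 m).
It fails at once if the carton behind the case is disturbed (moved more than 30 mm) (distance of back_carton from where it was at the start of the episode above 0.03 m).
It fails at once if the padlock or screwdriver is disturbed (moved more than 30 mm) (distance of any of padlock, screwdriver from where it was at the start of the episode above 0.03 m).
It fails at once if the strike in the case is disturbed (moved more than 40 mm) (distance of strike from where it was at the start of the episode above 0.04 m).
It also fails if it takes over 58 s, if anything falls off the work surface, if the arm or the gripper's body presses on something with over 40 N, if the wrist force passes 120 N, or if a joint passes its speed limit or range.

ROBOT

A 7-joint arm with a two-finger parallel gripper is mounted at the origin on the work surface. World frame = base frame: x ahead of the robot, y to its left, z up, the work surface at z = 0. Lengths are in m, angles in rad, forces in N, time in s.
With the tool pointing down it reaches from about 0.4 to 0.85 m from the base axis. Payload 4.5 kg.
Tool frame: the origin (TCP) lies at the very end of the fingers, on their centre line; the grasp point (between the pads) lies 19 mm behind it; z points along the fingers, y is the line along which they close (so a half turn about z gives the same grasp; the last joint's range is limited). The gripper opens to 85 mm and grips with 20 to 120 N. Pads are 22 mm wide; open, the fingers measure 114 mm over their backs; the gripper's body (76 mm by 85 mm) begins 54 mm behind the grasp point. The pads swing forward as they close: fully open they stand 13 mm farther back than shut.
Start: joints at [1.336, 0.689, -0.195, 1.565, 0.157, 0.902, -0.215], TCP at [0.166, -0.603, 0.231] pointing down, gripper open.
Joint ranges: [-3.01, 3.01], [-0.46, 2.08], [-1.47, 1.51], [0.13, 2.56], [-1, 4.14], [0.04, 2.09], [-2.66, 2.66]. Speed limits (rad/s): [2.57, 2.57, 3.14, 3.14, 3.14, 3.14, 3.14].

INTERFACE

Orientations are given as a unit quaternion [x, y, z, w].
In Python, from rig import arm, camera, camera_info, order, spot_in gives the robot as it stands.
- The arm moves only by the tool drive_tool, never from a script. Its argument "moves" is text: rows parted by semicolons, each of 5 numbers parted by spaces: the shift along the world's x, y, z in units of 1 m (1.0 is 1 m), then the turn about the world's z in units of pi rad (1.0 is pi rad), then the opening, from -1 (shut) to 1 (fully open). A call has 1 to 5 rows; each row is the pose to reach, as a shift and turn from the pose commanded when the call began, turning the shorter way round; what a row does not reach only later rows make up. A row lasts 1/10 s, in which the tool goes at most 50 mm and 8.59 degrees, less where a joint would pass 70% of its speed; a pose out of reach is approached as far as the arm can. A call with a number of a shift or a turn outside -1 to 1 is refused whole. A call with a gripper value outside its range is refused whole. The fingers move at their own pace and stop on an object; the grip force is fixed at half the most. Time passes only in rows, so rows that repeat a pose let the fingers close. It gives the time, the measured TCP pose, the force, the opening and the grip force at its end, in the units of the state.
- arm.get_state(): the state, without advancing time (a new reading comes with each control period).
- camera(name): name is "scene" or "top" or "wrist"; returns the picture (420x560x3 uint8, red, green, blue); there is no depth.
- camera_info(name): a dict with "K" (3x3 intrinsics, pixels), "R" (3x3) and "t" (3): a world point X has camera coordinates R X + t; the wrist camera has in their place "T_tool_cam" (4x4, takes a point from camera to tool coordinates, whose origin is the TCP and whose axes are the flange's). Camera axes: x right, y down, z forward; pixel columns grow to the right and rows downward; lengths in m; the calibration is good to about 2 mm. A picture is of the moment at which its call begins: read the wrist's pose just before it. camera_info takes no time and is no camera call.
- order.finish_job(): hands the job in; it is judged then, once.
Trained networks look in the newest picture that a camera, given by its name, has taken for a name from the list of things; names that differ only in an ending like _2 or _b are one class to them, and where a whole thing is asked for, a point or a joint stands for the part that bears it (a point fixed in the world has none). Each returns a list of dicts, best first, with "p" (0 to 1); they miss things now and then, are a little off and sometimes report something else, mostly with a low value. They report only what shows in the picture. A call takes as long as a camera call.
- spot_in(camera, target): "bbox" ([left, top, right, bottom] as shares, 0 to 1, of the picture: columns of its width, rows of its height, round what is visible of it).
The state is a dict: "clock": time; "joints": joint angles; "joint_vel": joint speeds; "joint_efforts": joint torques, N m; "ee_pos": TCP position; "orientation": TCP orientation; "force": force on the tool from outside, world axes, zero at the start; "moment": the same for the moment, N m; "opening": opening from 0.0 (shut) to 1.0 (fully open); "gripper_force": force on a finger pad.
Only numpy, scipy, OpenCV 4.12 (cv2) and the standard library are available. Lean on these libraries where they do the work, as an engineer would, in place of code of your own. Each camera call takes 0.05 s, during which the arm holds its last target. There are 200 camera calls.

## Working session

There is one attempt and no reset: what is moved stays moved. The work goes in short steps, Python scripts to look and compute and a tool call to move; the robot and the scene stay as the last step left them, time stands still between calls to the robot, and variables do not carry over. Pictures are saved under pics/ and viewed, at most 10 in all, crops included, and the job is handed in when it is done.

Besides the shell and the picture viewer there is one more tool, called as name(argument=value, ...), one argument or row to a line, values as JSON. drive_tool: Moves the arm, as the interface text tells. Its arguments: {"type":"object","properties":{"moves":{"type":"string"}},"required":["moves"]}

```bash
ls; mkdir -p pics; cat > h.py <<'E'
import numpy as np, cv2
from rig import arm, camera, camera_info, order, spot_in
from scipy.spatial.transform import Rotation as Ro
def ray(cam,u,v,st=None):
    i=camera_info(cam);K=np.array(i["K"]);d=np.linalg.inv(K)@[u,v,1]
    if "R" in i:
        R=np.array(i["R"]);t=np.array(i["t"]);return -R.T@t,R.T@d
    T=np.array(i["T_tool_cam"]);Rt=Ro.from_quat(st["orientation"]).as_matrix()
    return Rt@T[:3,3]+np.array(st["ee_pos"]),Rt@T[:3,:3]@d
def atz(cam,u,v,z,st=None):
    o,d=ray(cam,u,v,st);return o+d*(z-o[2])/d[2]
def proj(cam,X,st=None):
    i=camera_info(cam);K=np.array(i["K"])
    if "R" in i: c=np.array(i["R"])@X+np.array(i["t"])
    else:
        T=np.array(i["T_tool_cam"]);Rt=Ro.from_quat(st["orientation"]).as_matrix()
        c=T[:3,:3].T@(Rt.T@(np.array(X)-st["ee_pos"])-T[:3,3])
    p=K@c;return p[:2]/p[2]
def save(im,n): cv2.imwrite("pics/"+n,cv2.cvtColor(im,cv2.COLOR_RGB2BGR))
E
python3 - <<'E'
from h import *
for c in("top","scene"):
    save(camera(c),c+"0.png")
    for n in "case_lid lid_tab cover_center lock_top vise strike carton oil_can grease_jar back_carton padlock screwdriver case".split():
        r=spot_in(c,n)
        for q in r[:1]: print(c,n,round(q["p"],2),np.round(np.array(q["bbox"])*[560,420,560,420],0))
    i=camera_info(c);print(-np.array(i["R"]).T@i["t"])
s=arm.get_state();print(s)
E
```

```text
pics
top case_lid 0.74 [174. 218. 248. 275.]
top lid_tab 0.78 [174. 217. 252. 278.]
top cover_center 0.69 [172. 216. 250. 276.]
top lock_top 0.88 [322. 204. 376. 277.]
top vise 0.56 [326. 202. 374. 275.]
top carton 0.79 [274. 177. 298. 206.]
top oil_can 0.59 [281. 207. 292. 232.]
top grease_jar 0.75 [277. 254. 295. 275.]
top padlock 0.62 [132. 262. 152. 276.]
top screwdriver 0.47 [413. 243. 471. 251.]
top case 0.63 [173. 218. 252. 279.]
[ 0.30395357 -0.01408793  1.57788261]
scene lid_tab 0.67 [307. 219. 410. 315.]
scene cover_center 0.5 [238. 218. 272. 262.]
scene lock_top 0.97 [215. 145. 294. 209.]
scene vise 0.91 [216. 151. 296. 212.]
scene strike 0.28 [305. 224. 409. 319.]
scene carton 0.67 [236. 219. 270. 262.]
scene oil_can 0.78 [274. 207. 288. 244.]
scene grease_jar 0.84 [305. 202. 326. 225.]
scene back_carton 0.91 [281. 273. 341. 349.]
scene padlock 0.72 [428. 316. 452. 335.]
scene screwdriver 0.69 [305. 220. 409. 319.]
scene case 0.85 [302. 218. 408. 327.]
[1.14352384 0.69715766 1.20542083]
{'clock': 1.4, 'joints': array([ 1.33577999,  0.68908657, -0.19459519,  1.56531397,  0.15729106,
        0.90251004, -0.21507413]), 'joint_vel': array([ 3.95541304e-04,  1.77416483e-03, -3.39012133e-03,  1.52687480e-03,
       -9.94569506e-04,  6.78604864e-04,  5.10627259e-05]), 'joint_efforts': array([-9.02130596e-04, -5.39539862e+01, -1.26677927e+00, -1.58877683e+01,
        1.00327845e-02,  1.49748670e-03, -2.93265759e-05]), 'ee_pos': array([ 0.16602082, -0.6025604 ,  0.23132124]), 'orientation': array([9.90978085e-01, 1.34024006e-01, 9.81787330e-06, 3.09084371e-05]), 'force': array([-0.95755435, -0.50915973, -0.32851342]), 'moment': array([ 0.019495  , -0.01981568, -0.04520066]), 'gripper_force': 0.0, 'opening': 0.9968808231487837}
```

View pictures.

```bash
python3 - <<'E'
import cv2
a=cv2.imread("pics/top0.png")[160:330,110:490];cv2.imwrite("pics/topc.png",cv2.resize(a,(798,357),interpolation=cv2.INTER_CUBIC))
a=cv2.imread("pics/scene0.png")[120:370,180:480];cv2.imwrite("pics/scenec.png",cv2.resize(a,(720,600),interpolation=cv2.INTER_CUBIC))
E
```

```text
(no output)
```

View pics/topc.png

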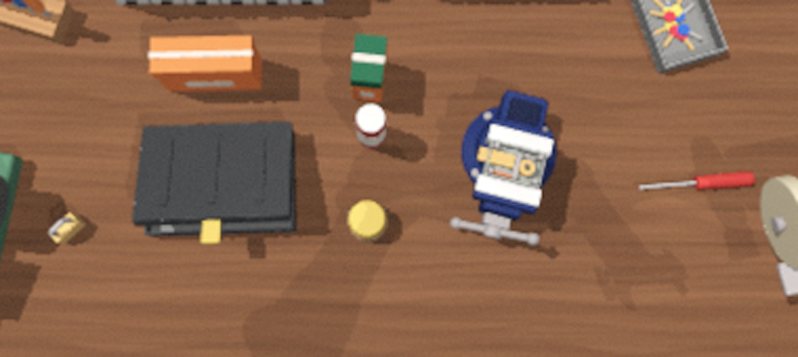

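View pics/scenec.png

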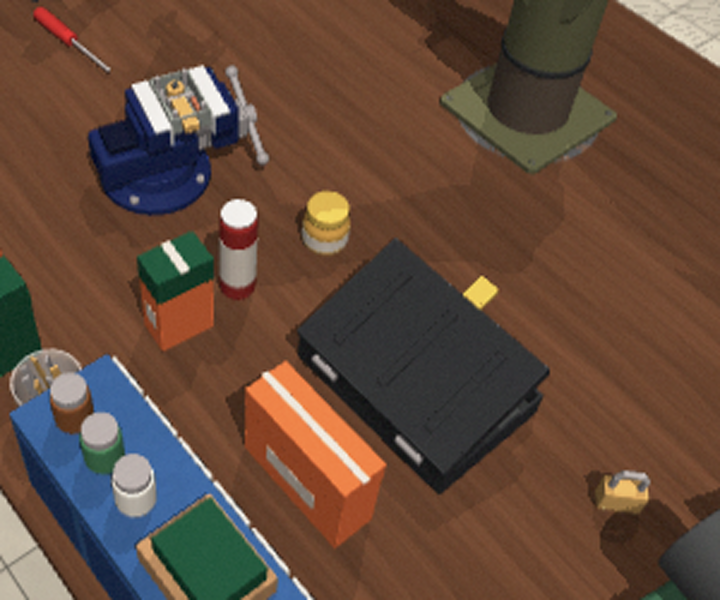

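```bash
python3 - <<'E'
from h import *
def T(cx,cy): return cx/2.1+110,cy/2.1+160
def S(cx,cy): return cx/2.4+180,cy/2.4+120
def tri(a,b):
    o1,d1=ray("top",*a);o2,d2=ray("scene",*b)
    A=np.stack([d1,-d2],1);s=np.linalg.lstsq(A,o2-o1,rcond=None)[0]
    p,q=o1+d1*s[0],o2+d2*s[1];return np.round((p+q)/2,4),round(np.linalg.norm(p-q),4)
# tab segmentation
for c,(x,y) in (("top",T(211,231)),("scene",S(482,292))):
    im=cv2.imread(f"pics/{c}0.png");h=cv2.cvtColor(im,cv2.COLOR_BGR2HSV)
    m=cv2.inRange(h,(18,120,100),(35,255,255));n,l,st,ce=cv2.connectedComponentsWithStats(m)
    k=min(range(1,n),key=lambda i:np.hypot(*(ce[i]-[x,y])));print(c,ce[k],st[k],(x,y))
    if c=="top":a=ce[k]
    else:b=ce[k]
print("tab",tri(a,b))
print("lid hinge +y corner",tri(T(143,126),S(442,489)))
print("lid near -y",tri(T(295,217),S(397,240)),"near +y",tri(T(135,222),S(549,372)),"hinge -y",tri(T(292,122),S(300,330)))
print("lock", tri(T(515,168),S(183,102)),atz("top",*T(515,168),.15))
for n,p in dict(j1=(490,122),j2=(553,137),j3=(475,199),j4=(538,216)).items(): print(n,atz("top",*T(*p),.143))
print("can",atz("top",*T(370,117),.16),"jar",atz("top",*T(367,219),.07),"carton",atz("top",*T(369,62),.15),"back",atz("top",*T(203,55),.14),"padl",atz("top",*T(66,228),.06), "handle",[atz("top",*T(*p),.1) for p in((455,224),(535,240))])
E
```

```text
top [209.82568807 269.86238532] [205 264  10  12 109] (210.47619047619048, 270.0)
scene [380.04273504 241.43589744] [373 235  15  14 117] (380.83333333333337, 241.66666666666669)
tab (array([0.4078, 0.2606, 0.1195]), np.float64(0.0016))
lid hinge +y corner (array([0.5986, 0.4031, 0.0364]), np.float64(0.0006))
lid near -y (array([0.4289, 0.1251, 0.1061]), np.float64(0.0077)) near +y (array([0.4218, 0.3896, 0.1077]), np.float64(0.0021)) hinge -y (array([0.6001, 0.1362, 0.0591]), np.float64(0.0042))
lock (array([ 0.5109, -0.2418,  0.1244]), np.float64(0.001)) [ 0.50755866 -0.23809624  0.15      ]
j1 [ 0.58500138 -0.20040909  0.143     ]
j2 [ 0.55990543 -0.30285091  0.143     ]
j3 [ 0.45780236 -0.17304588  0.143     ]
j4 [ 0.43047379 -0.27384575  0.143     ]
can [ 0.59004636 -0.00278591  0.16      ] jar [0.43127508 0.00280323 0.07      ] carton [ 0.68555608 -0.00091881  0.15      ] back [0.70087826 0.27922514 0.14      ] padl [0.41567363 0.52054135 0.06      ] handle [array([ 0.42073566, -0.14377158,  0.1       ]), array([ 0.39464339, -0.27531397,  0.1       ])]
```

Pictures: the case (lid ajar about 0.3 rad, hinge at x≈0.60) has its tab at top px (210,270), and the lock sits in the vise at top px (355,240) with yaw about -0.22 rad. The jar, can and carton stand between them near y≈0. I'll move along an arc above everything.

drive_tool(
  moves="0.03 0.02 0.03 0.04 1; 0.06 0.04 0.06 0.08 1; 0.085 0.055 0.08 0.12 1; 0.11 0.07 0.1 0.155 1; 0.134 0.083 0.1 0.19 1",
)

```text
clock: 1.9
ee_pos: [0.3024, -0.5199, 0.3347]
orientation: [0.907, 0.422, 0.001, 0.003]
force: [0.5, -0.4, 0.2]
opening: 0.999
gripper_force: 0.0
```

drive_tool(
  moves="0.032 0.032 0 0.04 1; 0.064 0.064 0 0.08 1; 0.096 0.096 0 0.12 1; 0.128 0.128 0 0.155 1; 0.16 0.16 0 0.19 1",
)

```text
clock: 2.4
ee_pos: [0.461, -0.3583, 0.3315]
orientation: [0.743, 0.669, -0.0, 0.0]
force: [1.4, -0.9, 0.4]
opening: 1.0
gripper_force: 0.0
```

drive_tool(
  moves="0.018 0.042 0 0.04 1; 0.036 0.084 0 0.08 1; 0.054 0.126 0 0.12 1; 0.072 0.168 0 0.155 1; 0.09 0.21 0 0.19 1",
)

```text
clock: 2.9
ee_pos: [0.5504, -0.1481, 0.3315]
orientation: [0.513, 0.858, -0.0, 0.0]
force: [-0.1, -0.7, -0.3]
opening: 1.003
gripper_force: 0.0
```

drive_tool(
  moves="0 0.046 0 0.035 1; 0 0.092 0 0.07 1; 0 0.138 0 0.105 1; -0.01 0.184 0 0.14 1; -0.02 0.228 0 0.176 1",
)

```text
clock: 3.4
ee_pos: [0.5296, 0.0804, 0.3314]
orientation: [0.259, 0.966, 0.0, 0.0]
force: [0.2, 0.3, 0.1]
opening: 1.0
gripper_force: 0.0
```

drive_tool(
  moves="-0.025 0.035 0 0.035 1; -0.05 0.07 0 0.07 1; -0.075 0.105 0 0.105 1; -0.1 0.14 0 0.14 1; -0.128 0.18 0 0.176 1",
)

```text
clock: 3.9
ee_pos: [0.4016, 0.2588, 0.3313]
orientation: [-0.013, 1.0, -0.0, 0.0]
force: [1.0, 0.0, -0.2]
opening: 1.001
gripper_force: 0.0
```

```bash
python3 - <<'E'
from h import *
s=arm.get_state();im=camera("wrist");save(im,"w1.png")
print(s["ee_pos"],s["orientation"],np.round(s["joints"],2),s["clock"])
h=cv2.cvtColor(im,cv2.COLOR_RGB2HSV)
m=cv2.inRange(h,(18,120,100),(35,255,255));n,l,st,ce=cv2.connectedComponentsWithStats(m)
for k in range(1,n):
    if st[k][4]>100: print(st[k],ce[k],atz("wrist",*ce[k],.12,s))
E
```

```text
[0.40155793 0.25876455 0.33133368] [-1.30126471e-02  9.99915186e-01 -3.60609792e-04  4.02545763e-04] [-0.01  0.52 -1.04  1.83  0.51  1.09  0.36] 3.9
[ 434  159   50   42 1175] [458.46723404 177.4187234 ] [0.39203707 0.47866418 0.12      ]
[  78  163   61   49 2293] [108.40645443 187.73004797] [0.41659018 0.04581729 0.12      ]
[ 267  164   36   37 1124] [284.43505338 181.58185053] [0.40294951 0.26477502 0.12      ]
```

View pics/w1.png

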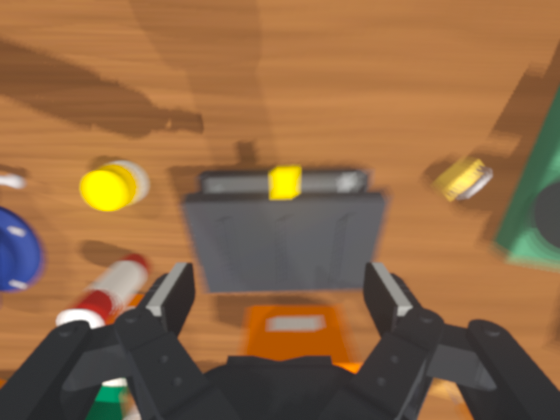

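drive_tool(
  moves="-0.003 0.004 -0.047 0 1; -0.003 0.004 -0.094 0 1; -0.003 0.004 -0.14 0 1; -0.003 0.004 -0.185 0 1; -0.003 0.004 -0.233 0 1",
)

```text
clock: 4.45
ee_pos: [0.3996, 0.2625, 0.0969]
orientation: [-0.011, 1.0, 0.001, 0.0]
force: [1.0, -0.1, 0.5]
opening: 0.995
gripper_force: 0.0
```

drive_tool(
  moves="0 0 -0.002 0 -1; 0 0 -0.002 0 -1; 0 0 -0.002 0 -1; 0 0 -0.002 0 -1; 0 0 -0.002 0 -1",
)

```text
clock: 4.95
ee_pos: [0.3997, 0.2603, 0.0979]
orientation: [-0.011, 1.0, -0.002, 0.001]
force: [0.4, -4.1, 2.6]
opening: 0.339
gripper_force: 59.4
```

drive_tool(
  moves="0 0 0 0 -1; 0 0 0 0 -1; 0 0 0 0 -1; 0 0 0 0 -1",
)

```text
clock: 5.35
ee_pos: [0.3996, 0.2603, 0.0976]
orientation: [-0.011, 1.0, -0.002, 0.001]
force: [-0.7, -5.3, 3.5]
opening: 0.338
gripper_force: 59.4
```

drive_tool(
  moves="0.008 -0.002 0.019 0 -1; 0.018 -0.002 0.037 0 -1; 0.03 -0.002 0.054 0 -1; 0.043 -0.002 0.069 0 -1; 0.058 -0.001 0.083 0 -1",
)

```text
clock: 5.85
ee_pos: [0.4567, 0.2622, 0.1809]
orientation: [-0.012, 1.0, 0.001, -0.0]
force: [1.5, 2.8, -11.2]
opening: 0.338
gripper_force: 60.1
```

drive_tool(
  moves="0.016 0 0.013 0 -1; 0.033 0.001 0.024 0 -1; 0.052 0.001 0.033 0 -1; 0.071 0.002 0.04 0 -1; 0.091 0.002 0.046 0 -1",
)

```text
clock: 6.35
ee_pos: [0.5458, 0.2653, 0.2267]
orientation: [-0.013, 1.0, 0.002, -0.002]
force: [-4.7, 5.3, -10.9]
opening: 0.339
gripper_force: 60.4
```

drive_tool(
  moves="0.02 0 0.002 0 -1; 0.04 0 0.003 0 -1; 0.06 0 0.002 0 -1; 0.061 0 0.002 0 -1; 0.061 0 0.002 0 -1",
)

```text
clock: 6.85
ee_pos: [0.6094, 0.2676, 0.2306]
orientation: [-0.013, 1.0, 0.005, 0.002]
force: [0.5, 6.1, 2.0]
opening: 0.337
gripper_force: 65.0
```

```bash
python3 - <<'E'
from h import *
s=arm.get_state();im=camera("scene");save(im[150:360,180:460],"s2.png")
im=camera("top");save(im[160:330,110:490],"t2.png")
a=cv2.imread("pics/s2.png");b=cv2.imread("pics/t2.png")
a=cv2.resize(a,None,fx=1.43,fy=1.43);b=cv2.resize(b[:, :240],None,fx=1.66,fy=1.66)
o=np.zeros((310,800,3),np.uint8);o[:a.shape[0],:a.shape[1]]=a;o[:b.shape[0],a.shape[1]:a.shape[1]+b.shape[1]]=b[:, :800-a.shape[1]]
cv2.imwrite("pics/c2.png",o);print(s["joints"],s["clock"])
for c in("scene","top"):
  for n in("cover_center","strike"): print(c,n,[(round(q["p"],2),np.round(np.array(q["bbox"])*[560,420,560,420],0)) for q in spot_in(c,n)[:2]])
E
```

```text
[-0.06266676  0.86597285 -0.87745968  1.41867391  0.68481753  1.16836575
  0.56757268] 6.85
scene cover_center [(0.58, array([361., 271., 387., 303.])), (0.5, array([299., 228., 379., 322.]))]
scene strike []
top cover_center [(0.96, array([185., 240., 215., 259.])), (0.22, array([165., 206., 217., 223.]))]
top strike [(0.71, array([229., 246., 238., 265.]))]
```

View pics/c2.png

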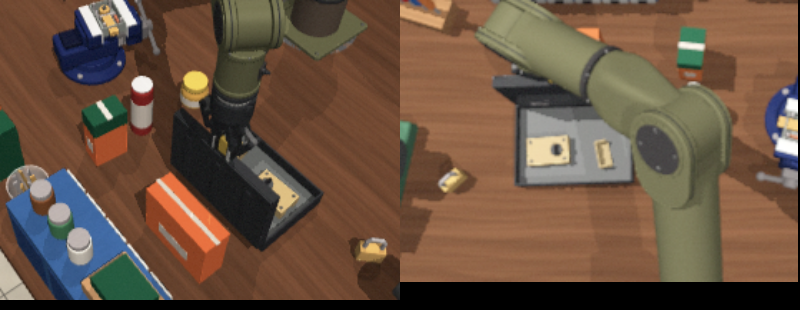

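drive_tool(
  moves="0 0 0 0 1; 0 0 0 0 1; 0 0 0 0 1; 0 0 0 0 1; 0 0 0.02 0 1",
)

```text
clock: 7.65
ee_pos: [0.608, 0.2616, 0.2449]
orientation: [-0.012, 1.0, -0.002, -0.002]
force: [-0.6, 0.1, -0.3]
opening: 1.003
gripper_force: 0.0
```

drive_tool(
  moves="0 0 0.04 0 1; 0 0 0.085 0 1; -0.03 0 0.1 -0.045 1; -0.07 0 0.1 -0.09 1; -0.1 0.01 0.1 -0.135 1",
)

```text
clock: 8.15
ee_pos: [0.5075, 0.2724, 0.3481]
orientation: [0.202, 0.979, -0.0, 0.0]
force: [-0.3, 0.4, -0.9]
opening: 1.001
gripper_force: 0.0
```

drive_tool(
  moves="-0.005 0.01 0 -0.047 1; -0.01 0.015 0 -0.094 1; -0.015 0.02 0 -0.14 1; -0.02 0.025 0 -0.187 1; -0.02 0.03 0 -0.235 1",
)

```text
clock: 8.65
ee_pos: [0.4882, 0.3037, 0.3476]
orientation: [0.541, 0.841, -0.0, -0.0]
force: [-0.4, -0.9, -0.4]
opening: 0.996
gripper_force: 0.0
```

drive_tool(
  moves="0 0 0 -0.045 1; 0 0 0 -0.09 1; 0 0 0 -0.13 1; 0 0 0 -0.13 1",
)

```text
clock: 9.05
ee_pos: [0.4889, 0.3035, 0.3475]
orientation: [0.698, 0.716, 0.0, 0.0]
force: [0.3, 0.3, 0.1]
opening: 1.004
gripper_force: 0.0
```

```bash
python3 - <<'E'
from h import *
s=arm.get_state();im=camera("wrist");save(im,"w3.png");print(s["ee_pos"],s["orientation"],s["joints"])
for n in("cover_center","strike","lid_tab"): print(n,[(round(q["p"],2),np.round(np.array(q["bbox"])*[560,420,560,420],0)) for q in spot_in("wrist",n)[:2]])
print(atz("top",200,249.5,.04)); T=np.array(camera_info("wrist")["T_tool_cam"]);print(T.round(3))
E
```

```text
[0.48886519 0.30345006 0.34752747] [6.98424163e-01 7.15684024e-01 8.21242113e-05 2.44877757e-04] [-0.31612477  0.53770951 -0.54487894  1.54269805  0.29644226  1.14417966
 -0.8973477 ]
cover_center [(0.89, array([256., 121., 298., 184.]))]
strike [(0.56, array([254., 217., 288., 235.]))]
lid_tab [(0.78, array([340., 101., 427., 344.]))]
[0.48750737 0.31524881 0.04      ]
[[ 0.    -0.951 -0.309  0.078]
 [ 1.     0.     0.    -0.001]
 [-0.    -0.309  0.951 -0.143]
 [ 0.     0.     0.     1.   ]]
```

View pics/w3.png

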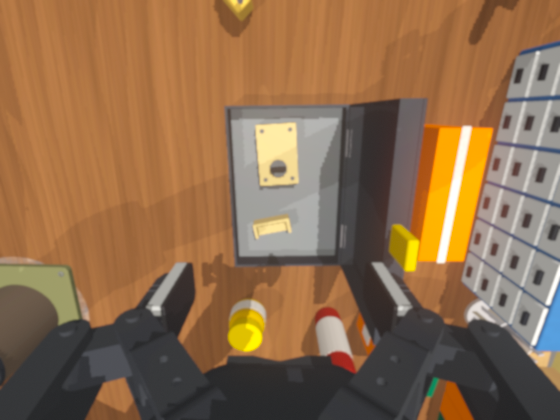

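```bash
cat >> h.py <<'E'
def cover(im,box,z,st):
    x0,y0,x1,y1=[int(v) for v in box];h=cv2.cvtColor(im,cv2.COLOR_RGB2HSV)
    m=np.zeros(h.shape[:2],np.uint8);m[y0-6:y1+6,x0-6:x1+6]=cv2.inRange(h,(10,60,100),(32,255,255))[y0-6:y1+6,x0-6:x1+6]
    c=max(cv2.findContours(m,0,2)[0],key=cv2.contourArea)
    P=np.array([atz("wrist",*p[0],z,st)[:2] for p in cv2.convexHull(c)]);r=cv2.minAreaRect((P*1000).astype(np.float32))
    return r,c
E
python3 - <<'E'
from h import *
s=arm.get_state();im=cv2.cvtColor(cv2.imread("pics/w3.png"),cv2.COLOR_BGR2RGB)
r,c=cover(im,(256,121,298,187),.04,s);print(r)
for u,v in((228,106),(350,105),(238,265),(352,263)):print(atz("wrist",u,v,.045,s).round(4))
E
```

```text
((484.84454345703125, 319.7972412109375), (62.10383224487305, 95.28459930419922), 5.106709003448486)
[0.4131 0.3887 0.045 ]
[0.5882 0.3948 0.045 ]
[0.4233 0.1323 0.045 ]
[0.6176 0.1414 0.045 ]
```

drive_tool(
  moves="-0.004 0.015 -0.04 0.015 1; -0.004 0.015 -0.085 0.019 1; -0.004 0.015 -0.13 0.019 1; -0.004 0.015 -0.175 0.019 1; -0.004 0.015 -0.2 0.019 1",
)

```text
clock: 9.75
ee_pos: [0.4836, 0.3169, 0.1438]
orientation: [0.676, 0.737, -0.002, -0.001]
force: [-0.3, -0.2, -0.6]
opening: 0.996
gripper_force: 0.0
```

drive_tool(
  moves="0 0 0 0 1; 0 0 0 0 1",
)

```text
clock: 9.95
ee_pos: [0.4853, 0.3189, 0.1478]
orientation: [0.676, 0.737, 0.0, -0.0]
force: [0.6, 0.1, -0.1]
opening: 1.002
gripper_force: 0.0
```

```bash
python3 - <<'E'
from h import *
s=arm.get_state();im=camera("wrist");save(im,"w4.png");print(s["ee_pos"],s["orientation"])
b=[(round(q["p"],2),np.round(np.array(q["bbox"])*[560,420,560,420],0)) for q in spot_in("wrist","cover_center")[:2]];print(b)
r,c=cover(im,b[0][1],.04,s);print(r,cv2.minAreaRect(c))
E
```

```text
[0.48526633 0.31893073 0.1478203 ] [ 6.76409118e-01  7.36525996e-01  3.31297804e-04 -2.29301392e-04]
[(0.93, array([246., 149., 315., 251.]))]
((485.34014892578125, 321.43841552734375), (61.337833404541016, 95.2591552734375), 4.681708812713623) ((280.0, 199.0), (102.0, 70.0), 90.0)
```

View pics/w4.png

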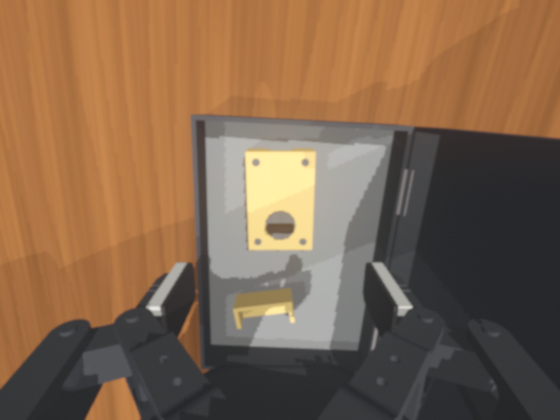

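drive_tool(
  moves="0 0.001 -0.04 0 1; 0 0.001 -0.08 0 1; 0 0.001 -0.105 0 1; 0 0.001 -0.12 0 1; 0 0.001 -0.128 0 1",
)

```text
clock: 10.55
ee_pos: [0.4856, 0.32, 0.0195]
orientation: [0.677, 0.736, 0.001, 0.0]
force: [0.5, -0.2, -0.0]
opening: 1.002
gripper_force: 0.0
```

drive_tool(
  moves="0 0 -0.004 0 1; 0 0 -0.004 0 1",
)

```text
clock: 10.75
ee_pos: [0.4856, 0.32, 0.0161]
orientation: [0.677, 0.736, 0.001, 0.0]
force: [-0.0, -0.9, 0.3]
opening: 1.003
gripper_force: 0.0
```

drive_tool(
  moves="0 0 0 0 -1; 0 0 0 0 -1; 0 0 0 0 -1; 0 0 0 0 -1; 0 0 0 0 -1",
)

```text
clock: 11.25
ee_pos: [0.4857, 0.3199, 0.0167]
orientation: [0.677, 0.736, 0.001, 0.0]
force: [0.1, -0.8, 6.4]
opening: 0.688
gripper_force: 65.4
```

drive_tool(
  moves="0 0 0.005 0 -1; 0 0 0.015 0 -1; 0 0 0.03 0 -1; 0 0 0.05 0 -1; 0 0 0.075 0 -1",
)

```text
clock: 11.75
ee_pos: [0.4846, 0.3189, 0.0914]
orientation: [0.677, 0.736, -0.001, -0.0]
force: [0.5, 0.5, -3.4]
opening: 0.682
gripper_force: 65.1
```

```bash
python3 - <<'E'
from h import *
s=arm.get_state();im=camera("wrist");save(im,"w5.png");print(s)
b=[(round(q["p"],2),np.round(np.array(q["bbox"])*[560,420,560,420],0)) for q in spot_in("wrist","cover_center")[:2]];print(b)
E
```

```text
{'clock': 11.75, 'joints': array([-0.43390988,  0.85108032, -0.39705506,  1.80613352,  0.54449237,
        0.59621971, -1.08406656]), 'joint_vel': array([ 0.16571694, -0.38713938, -0.28806677, -0.10631888, -0.24617114,
        0.50903981,  0.21653013]), 'joint_efforts': array([ -1.14748344, -53.30475569,  -4.2074351 ,  -9.77559865,
         0.26102657,  -0.53448072,  -0.2526994 ]), 'ee_pos': array([0.48457147, 0.31894939, 0.09144986]), 'orientation': array([ 6.76651860e-01,  7.36302864e-01, -5.92582361e-04, -4.28398326e-05]), 'force': array([ 0.46114271,  0.5158515 , -3.43867871]), 'moment': array([0.04034959, 0.01679334, 0.06353656]), 'gripper_force': 65.11958062648773, 'opening': 0.6824144696318344}
[(0.89, array([210., 180., 351., 365.]))]
```

View pics/w5.png

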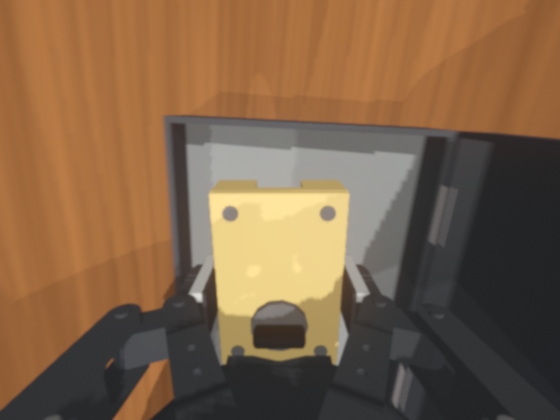

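Cover is in the fingers, level (corners at (211,193) and (346,192)), with the slot at the far (+y) end. I'll carry it high, past the lock to -y, so the wrist camera can see the lock.

drive_tool(
  moves="0 0 0.03 0 -1; 0 0 0.065 0 -1; 0 0 0.1 0 -1; 0 0 0.135 0 -1; 0 0 0.17 0 -1",
)

```text
clock: 12.35
ee_pos: [0.4844, 0.3187, 0.2613]
orientation: [0.677, 0.736, -0.001, -0.0]
force: [0.7, -0.1, -3.7]
opening: 0.686
gripper_force: 66.6
```

drive_tool(
  moves="0 -0.02 0.03 0 -1; 0 -0.05 0.05 0 -1; 0 -0.085 0.07 -0.01 -1; 0 -0.12 0.09 -0.02 -1; 0 -0.16 0.1 -0.03 -1",
)

```text
clock: 12.85
ee_pos: [0.4848, 0.1589, 0.3617]
orientation: [0.711, 0.704, 0.001, 0.0]
force: [1.3, -0.2, -3.4]
opening: 0.689
gripper_force: 66.8
```

drive_tool(
  moves="0.005 -0.04 0 -0.01 -1; 0.01 -0.08 0 -0.02 -1; 0.015 -0.12 0 -0.03 -1; 0.02 -0.16 0 -0.04 -1; 0.02 -0.2 0 -0.05 -1",
)

```text
clock: 13.35
ee_pos: [0.5047, -0.0424, 0.36]
orientation: [0.764, 0.645, -0.0, -0.0]
force: [0.5, -0.1, -3.1]
opening: 0.689
gripper_force: 66.7
```

drive_tool(
  moves="0.001 -0.04 0 -0.01 -1; 0.002 -0.08 0 -0.017 -1; 0.003 -0.12 0 -0.017 -1; 0.003 -0.16 0 -0.017 -1; 0.003 -0.2 0 -0.017 -1",
)

```text
clock: 13.85
ee_pos: [0.507, -0.242, 0.3598]
orientation: [0.781, 0.625, -0.0, -0.001]
force: [0.5, 0.2, -2.8]
opening: 0.69
gripper_force: 66.7
```

drive_tool(
  moves="0 -0.035 0 0 -1; 0 -0.06 0 0 -1; 0 -0.076 0 0 -1; 0 -0.076 0 0 -1; 0 -0.076 0 0 -1",
)

```text
clock: 14.35
ee_pos: [0.5082, -0.3147, 0.36]
orientation: [0.78, 0.626, 0.001, -0.001]
force: [-0.0, 0.3, -2.9]
opening: 0.685
gripper_force: 66.7
```

```bash
python3 - <<'E'
from h import *
s=arm.get_state();im=camera("wrist");save(im,"w6.png");print(s["ee_pos"],s["orientation"],s["joints"].round(2),s["gripper_force"],s["clock"])
for n in("lock_top","vise","cover_center"): print(n,[(round(q["p"],2),np.round(np.array(q["bbox"])*[560,420,560,420],0)) for q in spot_in("wrist",n)[:2]])
save(camera("scene"),"s6.png")
a=cv2.imread("pics/w6.png")[0:220,140:420];b=cv2.imread("pics/s6.png")[150:340,260:440]
o=np.zeros((600,800,3),np.uint8);o[:440,:560]=cv2.resize(a,(560,440),interpolation=2);b=cv2.resize(b,(240,253));o[:253,560:]=b
o[440:600,0:240]=cv2.resize(cv2.imread("pics/w6.png"),(213,160))[:, :240].repeat(1,0)[:160] if 0 else 0
cv2.imwrite("pics/c6.png",o)
E
```

```text
[ 0.50816253 -0.31472397  0.36004651] [ 7.80117428e-01  6.25632302e-01  5.02737055e-04 -8.76163527e-04] [ 0.73  0.55 -0.44  1.45  0.24  1.19  0.04] 66.72090858221054 14.35
lock_top [(0.89, array([185.,  57., 373., 166.]))]
vise [(0.61, array([184.,  53., 376., 169.]))]
cover_center [(0.95, array([211., 180., 350., 363.]))]
```

View pics/c6.png

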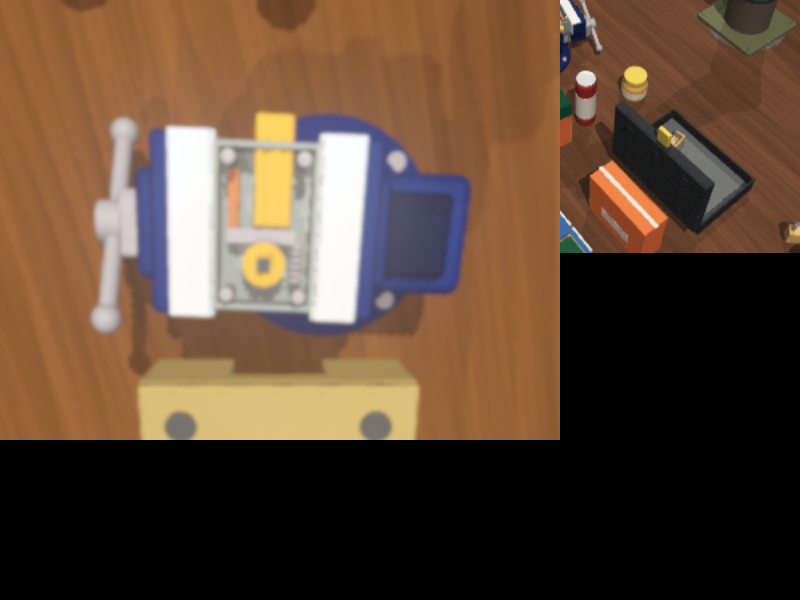

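```bash
python3 - <<'E'
from h import *
s=arm.get_state();psi=2*np.arctan2(s["orientation"][1],s["orientation"][0]);print("psi",psi-np.pi/2)
C=lambda x,y:(x/2+140,y/2)
def ana(P,n):
    P=np.array(P)[:,:2]*1000;c=P.mean(0);y=P[0]+P[1]-P[2]-P[3];x=P[1]+P[3]-P[0]-P[2]
    print(n,c.round(1),"yaw by y",np.arctan2(-y[0],y[1]).round(4),"by x",np.arctan2(x[1],x[0]).round(4),"len",np.linalg.norm(x)/2,np.linalg.norm(y)/2)
ana([atz("wrist",*C(*p),.158,s) for p in((228,156),(305,159),(226,294),(298,297))],"posts")
ana([atz("wrist",*C(*p),.143,s) for p in((166,126),(369,135),(167,316),(357,323))],"jaws")
for dz in(.0233,.018):ana([atz("wrist",*p,s["ee_pos"][2]+dz,s) for p in((230,213),(327.5,213),(238,351),(321,351))],"holes%g"%dz)
for dz in(.0233,.018):ana([atz("wrist",*p,s["ee_pos"][2]+dz,s) for p in((211,193),(346,192),(220,361),(340,361))],"corners%g"%dz)
print(s["ee_pos"])
E
```

```text
psi -0.2181345440534368
posts [ 517.3 -238.9] yaw by y -0.2591 by x -0.2563 len 41.87077688875102 73.93010392720403
jaws [ 517.3 -239.3] yaw by y -0.2554 by x -0.2564 len 115.21935466884038 105.58051810914192
holes0.0233 [ 508.1 -315.4] yaw by y -0.2128 by x -0.2182 len 42.31348883617882 74.63869314972176
holes0.018 [ 507.4 -318.8] yaw by y -0.2128 by x -0.2182 len 44.185618173331626 77.94102748743937
corners0.0233 [ 508.5 -314.1] yaw by y -0.2094 by x -0.2146 len 59.64349813661403 90.28989543807863
corners0.018 [ 507.8 -317.4] yaw by y -0.2094 by x -0.2146 len 62.282381048497946 94.28470576328078
[ 0.50840178 -0.31508521  0.36060688]
```

```bash
python3 - <<'E'
from h import *
def jaws(im,roi,z,cam,s=None):
    x0,y0,x1,y1=roi;h=cv2.cvtColor(im,cv2.COLOR_BGR2HSV)
    m=np.zeros(h.shape[:2],np.uint8);m[y0:y1,x0:x1]=cv2.inRange(h,(0,0,190),(179,45,255))[y0:y1,x0:x1]
    n,l,st,ce=cv2.connectedComponentsWithStats(m);k=sorted(range(1,n),key=lambda i:-st[i][4])[:2]
    P=[atz(cam,*ce[i],z,s)[:2]*1000 for i in k];print(cam,[st[i].tolist() for i in k],np.round(P,1),"mid",np.mean(P,0).round(1));d=P[0]-P[1];d*=np.sign(d[0]);print(np.arctan2(d[1],d[0]))
jaws(cv2.imread("pics/top0.png"),(320,200,385,275),.143,"top")
s=arm.get_state();jaws(cv2.imread("pics/w6.png"),(200,50,350,170),.143,"wrist",s)
# top: latch/lock ring etc; other cross-checks
im=cv2.imread("pics/top0.png")[200:280,320:385];cv2.imwrite("pics/v.png",cv2.resize(im,None,fx=7,fy=7,interpolation=2))
E
```

```text
top [[336, 243, 32, 15, 257], [342, 219, 31, 16, 249]] [[ 474.  -226.2]
 [ 557.5 -247.9]] mid [ 515.7 -237. ]
-0.2545574389985931
wrist [[223, 63, 71, 96, 2402], [293, 66, 32, 95, 2310]] [[ 478.2 -223.2]
 [ 559.  -245.9]] mid [ 518.6 -234.5]
-0.2740483317099143
```

View pics/v.png

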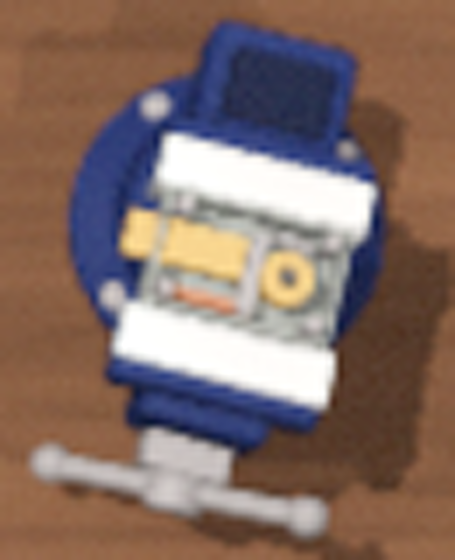

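drive_tool(
  moves="0.003 0.02 0 -0.005 -1; 0.006 0.045 0 -0.01 -1; 0.008 0.065 0 -0.013 -1; 0.0085 0.077 -0.01 -0.013 -1; 0.0085 0.077 -0.03 -0.013 -1",
)

```text
clock: 15.1
ee_pos: [0.5185, -0.236, 0.332]
orientation: [0.792, 0.611, 0.002, 0.001]
force: [-0.1, -0.8, -3.4]
opening: 0.686
gripper_force: 66.8
```

drive_tool(
  moves="0 0 -0.03 0 -1; 0 0 -0.06 0 -1; 0 0 -0.09 0 -1; 0 0 -0.115 0 -1; 0 0 -0.13 0 -1",
)

```text
clock: 15.6
ee_pos: [0.5157, -0.2386, 0.1986]
orientation: [0.793, 0.609, -0.001, -0.001]
force: [-0.3, -0.1, -2.7]
opening: 0.688
gripper_force: 66.6
```

drive_tool(
  moves="0 0 0 0 -1; 0 0 0 0 -1; 0 0 0 0 -1",
)

```text
clock: 15.9
ee_pos: [0.5176, -0.2396, 0.2017]
orientation: [0.793, 0.609, 0.001, 0.001]
force: [0.4, 0.4, -2.8]
opening: 0.689
gripper_force: 66.6
```

```bash
python3 - <<'E'
from h import *
s=arm.get_state();print(s["ee_pos"],2*np.arctan2(s["orientation"][1],s["orientation"][0])-np.pi/2,s["orientation"],s["force"],s["clock"])
E
```

```text
[ 0.51758907 -0.2396031   0.20166321] -0.26104522773980654 [0.79312297 0.60905996 0.00079998 0.00113493] [ 0.35145626  0.37825444 -2.79453059] 15.9
```

drive_tool(
  moves="0 0.001 -0.01 0 -1; 0 0.001 -0.018 0 -1; 0 0.001 -0.024 0 -1; 0 0.001 -0.028 0 -1; 0 0.001 -0.029 0 -1",
)

```text
clock: 16.4
ee_pos: [0.5161, -0.2385, 0.1706]
orientation: [0.793, 0.609, -0.0, -0.0]
force: [0.3, 0.2, -2.6]
opening: 0.691
gripper_force: 66.8
```

drive_tool(
  moves="0 0 0 0 -1; 0 0 0 0 -1; 0 0 0 0 -1",
)

```text
clock: 16.7
ee_pos: [0.5168, -0.2387, 0.1716]
orientation: [0.793, 0.609, 0.0, 0.0]
force: [-0.3, -0.3, -3.1]
opening: 0.688
gripper_force: 66.8
```

```bash
python3 - <<'E'
from h import *
s=arm.get_state();print(s["ee_pos"],2*np.arctan2(s["orientation"][1],s["orientation"][0])-np.pi/2,s["force"],s["clock"])
w=camera("wrist");sc=camera("scene")
save(w,"w7.png");save(sc,"s7.png")
# expected positions of the cover's corners at lower rim / lock rim corners in scene view
ya=-.256
for z in(.1685,.1945,.150):print(z,[proj("scene",np.array([.5168+a*np.cos(ya)-b*np.sin(ya),-.2383+a*np.sin(ya)+b*np.cos(ya),z])).round(1).tolist() for a,b in((.03,.046),(-.03,.046),(.03,-.046))])
a=cv2.resize(cv2.imread("pics/s7.png")[135:215,205:305],(500,400),interpolation=2);b=cv2.resize(cv2.imread("pics/w7.png"),(300,225))
c=cv2.resize(cv2.imread("pics/s7.png")[200:350,280:430],(300,300))
o=np.zeros((530,800,3),np.uint8);o[:400,:500]=a;o[:225,500:]=b;o[225:525,500:]=c;cv2.imwrite("pics/c7.png",o)
E
```

```text
[ 0.51675782 -0.23865617  0.17159161] -0.261430780904921 [-0.30339917 -0.27829426 -3.10672643] 16.7
0.1685 [[251.4, 165.4], [268.1, 160.7], [242.0, 148.2]]
0.1945 [[251.1, 159.7], [268.0, 155.0], [241.6, 142.4]]
0.15 [[251.6, 169.4], [268.1, 164.7], [242.3, 152.2]]
```

View pics/c7.png

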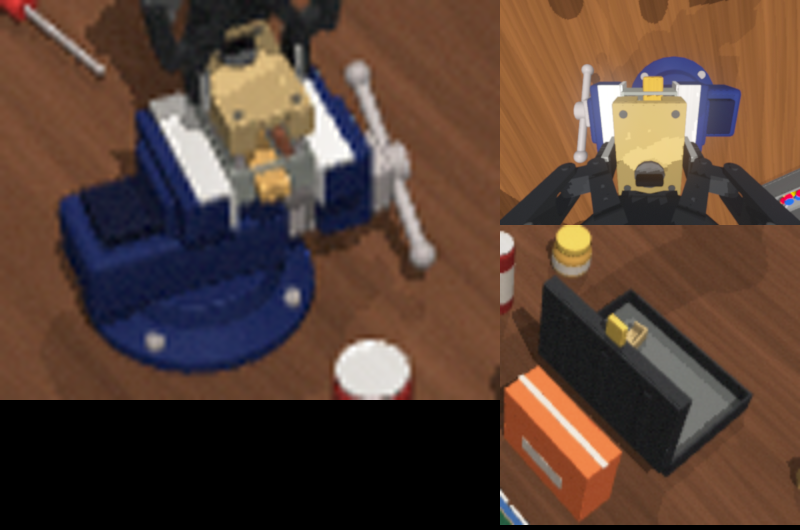

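```bash
python3 -c "
from h import *
print(order.finish_job())"
```

```text
the job is handed in; nothing more can be done
None
```

I handed the job in at about 17 s of the 58 s; no verdict came back, so these are my own measurements. The lid stands at about 1.6 rad. The cover is held level and still about 10 mm above the lock's posts, centred and squared to within about 2 mm and 0.01 rad, with its bolt slot at the latch-bolt end.

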